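# Make up two board-game kits

## Task

Make up the two game kits from the wooden pieces on the table. In the two-bay tray, lay the jigsaw piece flat in the middle of the large bay with the big peg figure standing upright on the middle of it, and put the die in the small bay. In the round dish, lay the big disc flat in the middle with the little house standing upright on the middle of it; leave the small peg figure and the small disc where they stand.

Things in the scene. Friction and masses are not known exactly. Their poses are not given: they have to be found in the camera images.
- tray: Shallow wooden tray, brown floor, pale walls, 112 (own x) x 172 (own y) x 10 mm, fixed to the table, turned up to 20 degrees. Floor 4 mm above the table, walls 5 mm thick, 10 mm high. A divider along own x splits it into a large bay (102 x 102 mm, +y side) and a small bay (102 x 55 mm, centre at own y -53.5 mm). Origin: centre of its underside, on the table.
- large_bay (a point): Centre of the large bay's floor, 4 mm above the table: at own x 0, y +30 mm of the tray. Its axes are the tray's. Inside, the bay reaches 51 mm to each side along x and y.
- dish: Round brown wooden dish, 124 mm across the rim, flat floor about 108 mm across and 4 mm above the table, rim 10 mm above the table; fixed. Origin: centre of its underside, on the table.
- jigsaw: Chunky pale wooden jigsaw piece, 16 mm thick, loose, about 26 g: a 52 x 52 mm square, a round tab on each x side (72 mm over the tabs), a notch 14 mm wide, 8 mm deep in each y side. Grip it across own y (52 mm); 18 mm pads bridge the notches. Lies flat, any yaw. Origin: centre of its underside; z up. (The thin coloured card pieces round the table are decoration.)
- big_figure: Pale wooden peg figure, loose, about 25 g, 56 mm tall: upright cylinder 30 mm across up to 30 mm height, above it a narrower neck and a round head 24 mm across. Stands upright. Origin: centre of its underside; z up.
- die: Wooden die, 28 mm cube with dark pips, loose, about 16 g, any yaw. Origin: the CENTRE of the cube, 14 mm above what it lies on; axes normal to the faces.
- big_disc: Pale wooden draughts disc, 54 mm across, 16 mm thick, two dark rings on top, loose, about 24 g, lies flat. Origin: centre of its underside; z up.
- house: Little pale wooden house block, loose, about 22 g, 40 mm long (own x) x 30 mm wide (own y) x 37 mm high: upright walls to 22 mm, above them a roof whose ridge runs along own x. The two gable ends (40 mm apart along x) are flat over the full height. Stands upright, any yaw. Origin: centre of its underside; z up.
- small_figure: Small peg figure of the same wood, 20 mm across and 34 mm tall, loose: not part of the kits, to be left. Origin: centre of its underside; z up.
- small_disc: Small plain disc of the same wood, 36 mm across, 10 mm thick, loose: to be left. Origin: centre of its underside; z up. (A fixed aluminium tin, 49 mm across, 23 mm tall, also stands among the pieces; pieces and tin stand at least 85 mm apart, centre to centre.)
There are look-alikes about, which are no part of the job. What is shaped like the house but blue is not meant.

How it is judged (in metres and radians):
At the end, for the whole second after the job is handed in: Jigsaw piece flat on the large bay floor and disc flat on the dish floor, each within 15 mm of centre; figure upright on the piece and house on the disc (0.1 rad), within 12 mm of its centre; die flat in the small bay; all at rest; small figure and small disc upright within 20 mm of their start (horizontal distance between jigsaw and large_bay below 0.015 m and z of jigsaw in the frame of tray below 0.008 m and angle between each of jigsaw, big_figure, big_disc, house's own z axis and vertical below 0.1 rad and horizontal distance between big_figure and jigsaw below 0.012 m and z of big_figure in the frame of jigsaw between 0.012 and 0.02 m and y of die in the frame of tray between -0.081 and -0.026 m and x of die in the frame of tray between -0.051 and 0.051 m and z of die in the frame of tray below 0.0205 m and horizontal distance between big_disc and dish below 0.015 m and z of big_disc in the frame of dish below 0.008 m and horizontal distance between house and big_disc below 0.012 m and z of house in the frame of big_disc between 0.012 and 0.02 m and linear speed of each of jigsaw, big_disc, big_figure, house, die below 0.02 m/s and distance of each of small_figure, small_disc from where it was at the start of the episode below 0.02 m and angle between each of small_figure, small_disc's own z axis and vertical below 0.2 rad); the robot touches nothing.
It fails at once if the small figure or the small disc is moved more than 30 mm (distance of any of small_figure, small_disc from where it was at the start of the episode above 0.03 m).
It also fails if it takes over 128 s, if anything falls off the work surface, if the arm or the gripper's body presses on something with over 40 N, if the wrist force passes 120 N, or if a joint passes its speed limit or range.

## Robot

A 7-joint arm with a two-finger parallel gripper is mounted at the origin on the work surface. World frame = base frame: x ahead of the robot, y to its left, z up, the work surface at z = 0. Lengths are in mm, angles in rad, forces in N, time in s.
With the tool pointing down it reaches from about 400 to 875 mm from the base axis. Payload 19.3 kg.
Tool frame: the origin (TCP) lies at the very end of the fingers, on their centre line; the grasp point (between the pads) lies 19 mm behind it (grip_point_offset is the z of the grasp point in the tool frame, in mm); z points along the fingers, y is the line along which they close (so a half turn about z gives the same grasp; the last joint's range is limited). The gripper opens to 85 mm and grips with 20 to 120 N. Pads are 22 mm wide; open, the fingers measure 114 mm over their backs; the gripper's body (76 mm by 85 mm) begins 54 mm behind the grasp point. The pads swing forward as they close: fully open they stand 13 mm farther back than shut.
Start: joints at [1.197, 0.521, -0.036, 1.599, 0.021, 1.021, -0.113], TCP at [186.94, -596.379, 231.291] pointing down, gripper open.
Joint ranges: [-2.91, 2.91], [-0.3, 2.13], [-1.5, 1.42], [0.17, 2.43], [-1.26, 4.41], [0.16, 1.93], [-2.52, 2.52]. Speed limits (rad/s): [1.89, 1.89, 2.39, 2.39, 3.01, 3.01, 3.01].

## Interface

Orientations are given as a 3x3 rotation matrix whose columns are the frame's x, y, z axes.
In Python, from workcell import movep, movel, goto_joints, open_gripper, clamp, wait, inverse_kinematics, read_state, camera, PlanningError, finish_job, grip_point_offset gives the robot as it stands. Calls block until the motion is done:
- movep(position, orientation): joint-space move of the TCP to a pose.
- movel(position, frame=None, max_speed=150, guard=None): straight line of the TCP; frame=None keeps the orientation; max_speed is the mean speed in mm/s. With guard (N) it stops when the force on the tool has changed by that much, and returns True; else False.
- goto_joints(angles): joint-space move.
- open_gripper() and clamp(): open the fingers fully, or close them until they stop; the grip force is fixed at half the most.
- wait(seconds).
- inverse_kinematics(position, orientation): joint angles nearest the present ones, or None.
- read_state(): the state.
- camera(name): name is "scene" or "top" or "wrist"; returns a dict with "image" (384x512x3 uint8, blue, green, red), "range_z" (384x512 float32, mm along the optical axis (not along the pixel's ray), 0 where there is no reading), "fx", "fy", "cx", "cy" (pixels), "cam_to_world" (4x4, takes a point from camera to world coordinates). Camera axes: x right, y up, looking along -z (the intrinsics and any distortion apply to the point x, -y, -z); pixel columns grow to the right and rows downward; lengths in mm; the calibration is good to about 2 mm. A picture is of the moment at which its call begins.
A pose or a line that the arm cannot do raises PlanningError and nothing moves.
- finish_job(): hands the job in; it is judged then, once.
The state is a dict: "time": time; "qpos": joint angles; "qvel": joint speeds; "joint_efforts": joint torques, N m; "eef_pos": TCP position; "tool_rot": TCP orientation; "ft_force": force on the tool from outside, world axes, zero at the start; "torque": the same for the moment, N m; "finger_gap": finger opening in mm; "gripper_force": force on a finger pad.
Only numpy, scipy, OpenCV 4.12 (cv2) and the standard library are available. Lean on these libraries where they do the work, as an engineer would, in place of code of your own. Each camera call takes 0.05 s, during which the arm holds its last target. There are 200 camera calls.

## Working session

There is one attempt and no reset: what is moved stays moved. The work goes in short steps, each a Python script; the robot and the scene stay as the last script left them, time stands still between calls to the robot, and variables do not carry over. Pictures are saved under pics/ and viewed, at most 14 in all, crops included, and the job is handed in when it is done.

```bash
mkdir -p pics; python3 - <<'E'
from workcell import *
import cv2,numpy as np,pickle
s=read_state();print(s['time'],s['eef_pos'],s['finger_gap'],grip_point_offset);print(np.round(s['tool_rot'],3))
for n in('top','scene'):
    c=camera(n);pickle.dump(c,open(n+'.pkl','wb'))
    cv2.imwrite(f'pics/{n}0.png',cv2.resize(c['image'],(800,600),interpolation=cv2.INTER_CUBIC))
    print(n,c['fx'],c['fy'],c['cx'],c['cy'],[k for k in c]);print(np.round(c['cam_to_world'],3),(c['range_z']>0).mean())
E
```

```text
0.0 [ 186.80863057 -596.09365297  230.75560259] 85.43483239867844 -18.700000000000003
[[ 0.954  0.299 -0.   ]
 [ 0.299 -0.954  0.001]
 [-0.    -0.001 -1.   ]]
top 423.7463615179274 423.7463615179274 254.37892740934754 194.67959037704324 ['image', 'range_z', 'fx', 'fy', 'cx', 'cy', 'cam_to_world']
[[-2.40000e-02  9.97000e-01 -7.00000e-02  4.77201e+02]
 [-1.00000e+00 -2.40000e-02 -1.00000e-02  1.83100e+00]
 [-1.20000e-02  7.00000e-02  9.97000e-01  9.99548e+02]
 [ 0.00000e+00  0.00000e+00  0.00000e+00  1.00000e+00]] 0.99603271484375
scene 360.15320176774173 360.15320176774173 252.60768771213992 186.94562975217448 ['image', 'range_z', 'fx', 'fy', 'cx', 'cy', 'cam_to_world']
[[-8.04000e-01 -4.85000e-01  3.43000e-01  8.19544e+02]
 [ 5.94000e-01 -6.43000e-01  4.84000e-01  3.62217e+02]
 [-1.40000e-02  5.93000e-01  8.05000e-01  6.40479e+02]
 [ 0.00000e+00  0.00000e+00  0.00000e+00  1.00000e+00]] 0.99609375
```

View pics/top0.png

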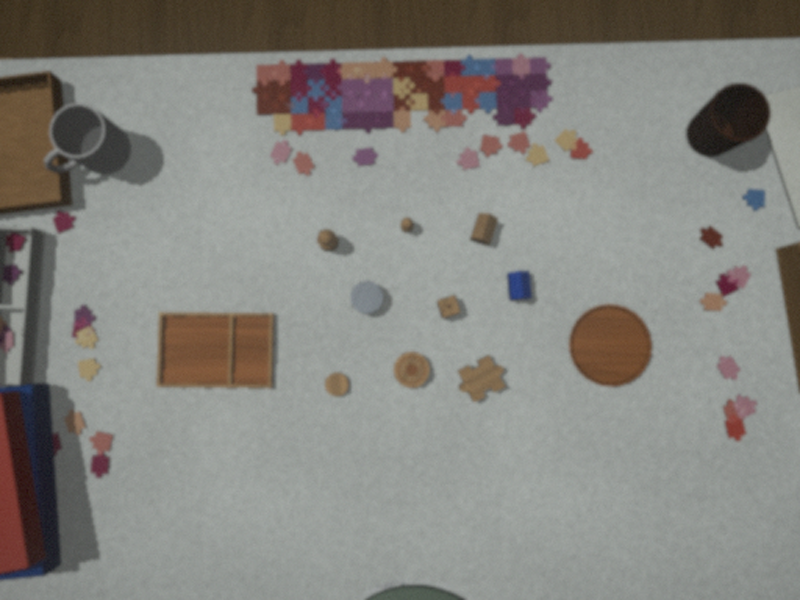

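View pics/scene0.png

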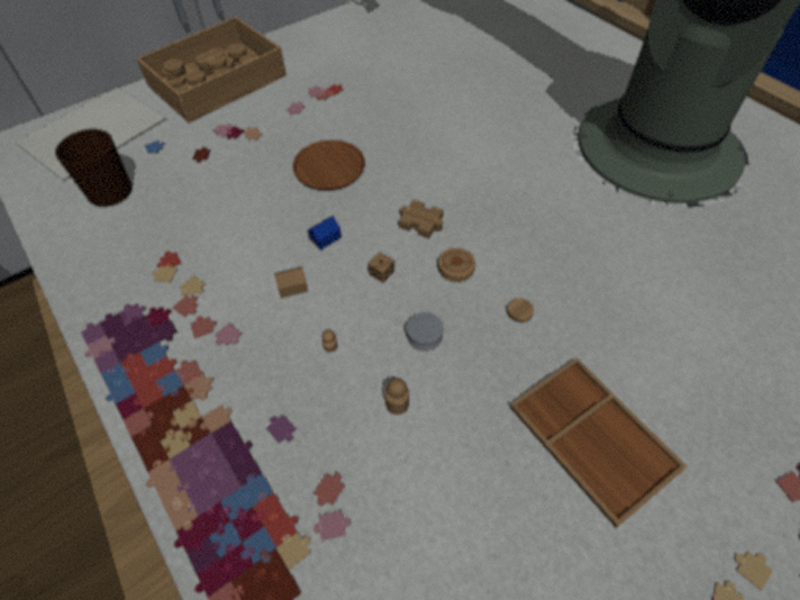

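The top view shows, in the 800x600 picture: tray (217,350) with the large bay on the left, dish (611,345), jigsaw (483,378), big disc (412,370), big figure (327,240), die (449,307) and house (484,228). To leave alone: small figure (407,225), small disc (337,384), tin (368,298) and the blue house (519,286). I'll use the depth image for heights and blobs, and enlarge the pieces.

```bash
cat > h.py <<'E'
import numpy as np,cv2
from workcell import *
def cloud(c):
    z=c['range_z'].astype(float);v,u=np.indices(z.shape);T=c['cam_to_world']
    p=np.stack([(u-c['cx'])/c['fx']*z,-(v-c['cy'])/c['fy']*z,-z],-1)
    return p@T[:3,:3].T+T[:3,3]
def ray(c,u,v,h):
    """pixel -> world on plane z=h"""
    T=c['cam_to_world'];d=T[:3,:3]@np.array([(u-c['cx'])/c['fx'],-(v-c['cy'])/c['fy'],-1])
    return T[:3,3]+d*(h-T[2,3])/d[2]
E
python3 - <<'E'
from h import *
import pickle
c=pickle.load(open('top.pkl','rb'));P=cloud(c)
t=P[160:260,180:360];print('table z',np.median(t[...,2]),'noise',np.std(P[255:262,200:340,2]))
z0=np.median(t[...,2])
m=((P[...,2]-z0>5)&(c['range_z']>0)).astype(np.uint8);m[:, :95]=0;m[:,425:]=0;m[:130]=0;m[270:]=0
n,l,st,ce=cv2.connectedComponentsWithStats(m)
for i in range(1,n):
    if st[i,4]<15: continue
    q=P[l==i];
    r=cv2.minAreaRect(q[:,:2].astype(np.float32))
    print((ce[i]*1.5625).round(),st[i,4],'mid',q[:,:2].mean(0).round(1),'rect',np.round(r[0],1),np.round(r[1],1),round(r[2],1),'h',np.percentile(q[:,2]-z0,95).round(1))
g=cv2.resize(c['image'][130:260,188:352],None,fx=4.6,fy=4.6,interpolation=cv2.INTER_CUBIC)
cv2.imwrite('pics/crop.png',cv2.convertScaleAbs(g,alpha=1.5))
E
```

```text
table z -0.22471188793963393 noise 55.29307779122569
[484. 228.] 250 mid [ 656.1 -118.7] rect [ 657.4 -119.8] [29.8 40.6] 70.6 h 36.6
[407. 224.] 61 mid [665.2  -4.7] rect [666.4  -5.1] [16.5 16.2] 88.7 h 33.5
[327. 240.] 152 mid [642.1 112.2] rect [643.7 113. ] [24.2 28.1] 38.9 h 54.6
[519. 284.] 256 mid [ 570.2 -167.2] rect [ 570.7 -168.4] [40.1 32.1] 2.8 h 36.8
[366. 297.] 351 mid [558.3  57.9] rect [558.   58.9] [46.4 46.9] 88.6 h 25.6
[448. 306.] 156 mid [541.3 -62.4] rect [542.  -62.9] [28.2 27.8] 16.1 h 30.3
[614. 347.] 615 mid [ 475.1 -308.5] rect [ 480.2 -301.8] [122.  120.6] 88.6 h 12.1
[217. 349.] 764 mid [485.7 284.5] rect [486.1 288.2] [174.4 110.1] 88.7 h 12.2
[597. 317.] 17 mid [ 519.9 -286.7] rect [ 520.5 -286.8] [11.3 15.8] 59.9 h 6.9
[627. 328.] 19 mid [ 502.4 -329.4] rect [ 502.8 -327.6] [22.9 15.5] 64.6 h 8.4
[594. 342.] 18 mid [ 483.8 -279.4] rect [ 484.1 -279.4] [16.4  9.6] 3.3 h 7.8
[620. 354.] 16 mid [ 463.9 -317.4] rect [ 462.4 -317.2] [ 7.1 20.9] 88.0 h 7.6
[411. 369.] 421 mid [450.1  -5.6] rect [450.1  -5.6] [51.  50.7] 88.7 h 18.7
[481. 378.] 528 mid [ 434.3 -108.3] rect [ 434.3 -108.4] [52.  71.1] 25.6 h 18.6
[336. 384.] 180 mid [430.7 106.1] rect [430.6 106.5] [34.6 32.9] 0.0 h 12.2
```

View pics/crop.png

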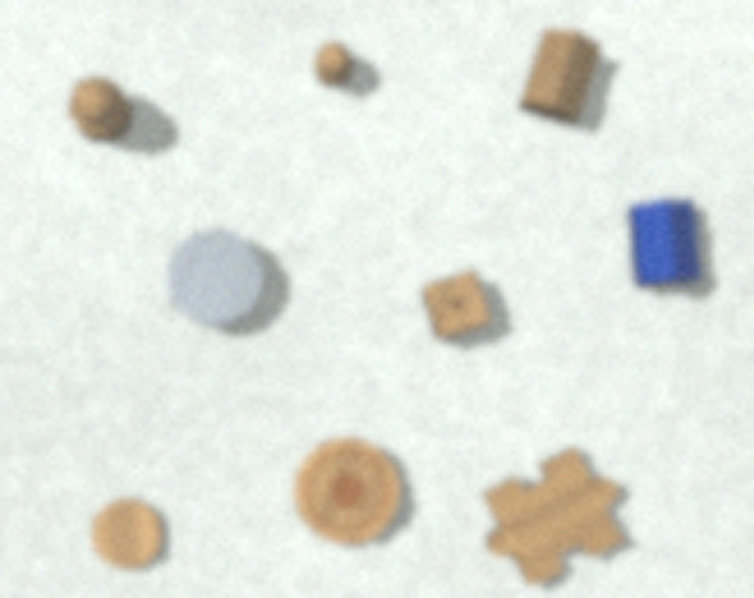

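Depth gives clean poses. Jigsaw first, released diagonally in the bay so the open fingers clear the walls, then the disc.

```bash
cat >> h.py <<'E'
def R(a):
    a=np.radians(a);y=np.array([np.cos(a),np.sin(a),0]);z=np.array([0,0,-1.]);return np.column_stack([np.cross(y,z),y,z])
def best(x,y,z,a):
    """of the two equal grasps, the one with the last joint nearest mid range"""
    o=[(abs(q[6]),k) for k in(a,a+180) if (q:=inverse_kinematics([x,y,z],R(k))) is not None]
    return R(min(o)[1])
UP=150
def pick(x,y,a,z):
    r=best(x,y,z,a);movep([x,y,UP],r);movel([x,y,z],max_speed=120)
    clamp();s=read_state();print('t',round(s['time'],1),'gap',round(s['finger_gap'],1),'z',s['eef_pos'][2].round(1))
    movel([x,y,UP],max_speed=150);s=read_state();print('lifted gap',round(s['finger_gap'],1))
def place(x,y,a,z):
    r=best(x,y,z,a);movep([x,y,UP],r);movel([x,y,z+12],max_speed=120)
    hit=movel([x,y,z],max_speed=30,guard=8);print('hit',hit,'z-goal',(read_state()['eef_pos'][2]-z).round(1))
    open_gripper();movel([x,y,UP],max_speed=150);print('t',round(read_state()['time'],1))
E
python3 - <<'E'
from h import *
pick(434.3,-108.4,25.6,0)
if read_state()['finger_gap']>45: place(486.8,318.2,45,5)
E
```

```text
t 3.9 gap 49.9 z 0.7
lifted gap 49.7
hit True z-goal -0.2
t 9.9
```

```bash
python3 - <<'E'
from h import *
pick(450.1,-5.6,0,1)
if read_state()['finger_gap']>45: place(480.2,-301.8,0,6)
movep([560,-60,300],best(560,-60,300,0))
import pickle
c=camera('top');pickle.dump(c,open('top2.pkl','wb'))
cv2.imwrite('pics/top2.png',cv2.resize(c['image'],(800,600),interpolation=cv2.INTER_CUBIC))
P=cloud(c)
for n,x,y in(('jig',486.8,318.2),('disc',480.2,-301.8)):
    m=(abs(P[...,0]-x)<47)&(abs(P[...,1]-y)<47)&(P[...,2]>15)
    q=P[m];r=cv2.minAreaRect(q[:,:2].astype(np.float32));print(n,q[:,:2].mean(0).round(1),np.round(r[0],1),np.round(r[1],1),r[2],np.percentile(q[:,2],[10,50,90]).round(1))
E
```

```text
t 13.0 gap 51.6 z 1.7
lifted gap 51.6
hit True z-goal -0.2
t 18.5
jig [486.1 316.5] [486.2 316.8] [52.3 71.3] 44.198795318603516 [16.8 19.  21.3]<stdin>:11: RuntimeWarning: Mean of empty slice.
  ret = um.true_divide(
Traceback (most recent call last):
IndexError: index -1 is out of bounds for axis 0 with size 0
```

View pics/top2.png

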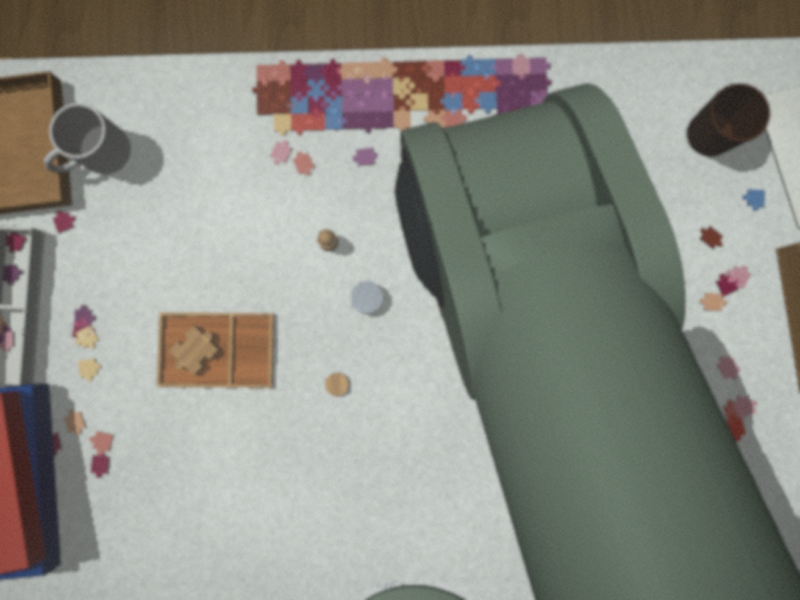

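The jigsaw lies centred in the large bay at (196,350); the arm hides the dish. Next the figure and the die, then a look at the dish from the tray side.

```bash
python3 - <<'E'
from h import *
pick(644.5,113.2,122,3)
if read_state()['finger_gap']>20: place(486.3,317,45,23.8)
pick(542,-62.9,16.1,3)
if read_state()['finger_gap']>20: place(484.9,234.7,-1.3,8)
import pickle
c=camera('top');pickle.dump(c,open('top3.pkl','wb'))
cv2.imwrite('pics/top3.png',cv2.resize(c['image'],(800,600),interpolation=cv2.INTER_CUBIC))
P=cloud(c)
for n,x,y in(('disc',480.2,-301.8),):
    m=(abs(P[...,0]-x)<47)&(abs(P[...,1]-y)<47)&(P[...,2]>15)
    q=P[m]
    if len(q): r=cv2.minAreaRect(q[:,:2].astype(np.float32));print(n,q[:,:2].mean(0).round(1),np.round(r[0],1),np.round(r[1],1),r[2],np.percentile(q[:,2],[10,50,90]).round(1))
E
```

```text
t 23.1 gap 28.5 z 3.4
lifted gap 28.2
hit True z-goal -0.4
t 28.9
t 32.2 gap 26.9 z 3.3
lifted gap 26.7
hit True z-goal -0.7
t 37.9
disc [ 478.5 -301. ] [ 478.5 -301.7] [52.5 52.6] 17.903770446777344 [17.6 20.  22.3]
```

View pics/top3.png

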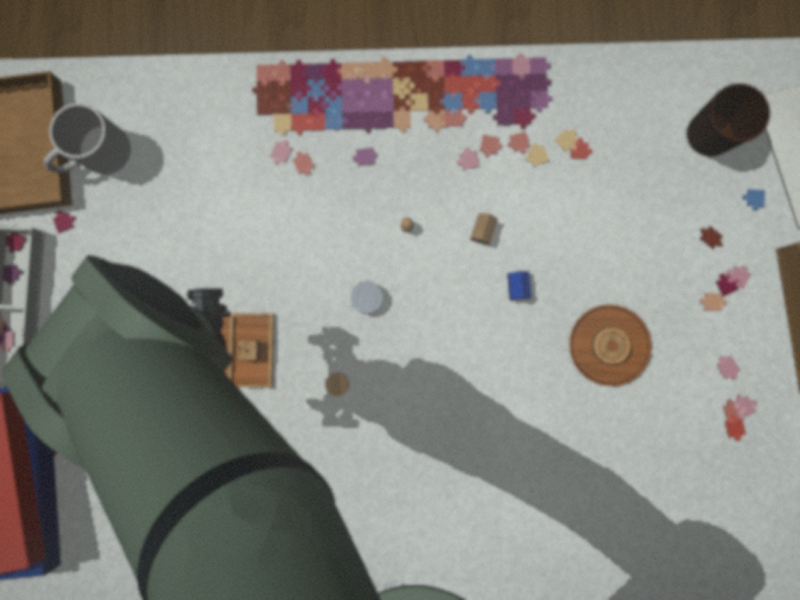

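The die sits in the small bay at (250,350) and the disc is centred in the dish at (612,345). Now the house, then a final check.

```bash
python3 - <<'E'
from h import *
pick(656.8,-119.6,-19.4,3)
if read_state()['finger_gap']>30: place(478.7,-301.7,0,23.8)
def chk(c,n,x,y,lo,w=47):
    P=cloud(c);q=P[(abs(P[...,0]-x)<w)&(abs(P[...,1]-y)<w)&(P[...,2]>lo)]
    if len(q): r=cv2.minAreaRect(q[:,:2].astype(np.float32));print(n,np.round(r[0],1),np.round(r[1],1),r[2],'top',np.percentile(q[:,2],98).round(1))
c=camera('top');chk(c,'fig',486,317,40);chk(c,'jig',486,317,14);chk(c,'die',485,235,20,30);chk(c,'sdisc',430,106,5,40);chk(c,'sfig',666,-5,8,40)
a=c['image'][180:270,90:250]
movep([560,250,300],best(560,250,300,0));c=camera('top')
chk(c,'house',479,-302,30);chk(c,'disc',479,-302,14)
b=c['image'][180:270,310:470]
s=camera('scene')['image'];cv2.imwrite('pics/sc.png',cv2.resize(s,(800,600)))
cv2.imwrite('pics/end.png',cv2.resize(np.vstack([a,b]),None,fx=3.3,fy=3.3,interpolation=cv2.INTER_CUBIC))
E
```

```text
t 41.3 gap 39.3 z 3.5
lifted gap 39.0
hit True z-goal -0.4
t 46.5
fig [487.5 311.5] [25.1 27.1] 89.13349151611328 top 75.4
jig [486.  316.7] [52.4 71.3] 44.43618392944336 top 74.2
die [484.6 234. ] [29.2 25.2] 88.5802001953125 top 34.3
sdisc [427.1 106.6] [33.  41.6] 87.71540832519531 top 13.4
sfig [666.4  -5.2] [16.5 16.6] 87.94117736816406 top 35.3
house [ 476.4 -300.7] [30.8 38.5] 88.16801452636719 top 57.7
disc [ 479.6 -300.9] [50.4 53.8] 43.629241943359375 top 57.0
```

View pics/end.png

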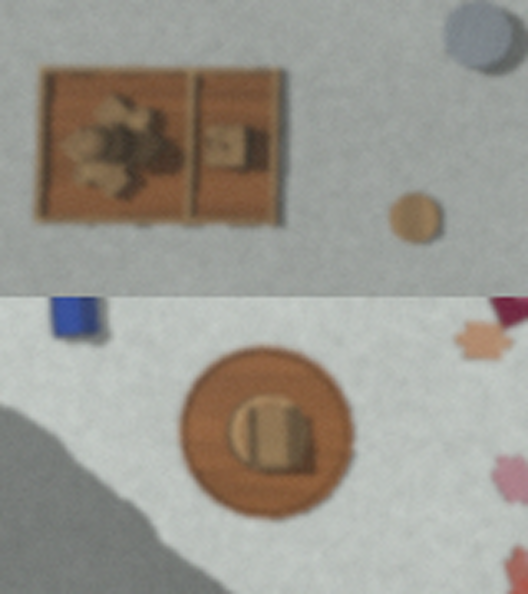

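The crop shows the figure on the jigsaw at (95,147), the die at (225,147), and the house on the disc at (278,435). The figure reads 5 mm off towards the camera, so I'll check it in the scene view and by height slices.

```bash
python3 - <<'E'
from h import *
movep([450,-100,330],best(450,-100,330,0))
c=camera('scene');t=camera('top')
for n,k in(('scene',c),('top',t)):
    P=cloud(k)
    for lo,hi in((22,46),(46,54),(54,62),(62,70),(70,90)):
        q=P[(abs(P[...,0]-486)<40)&(abs(P[...,1]-317)<40)&(P[...,2]>lo)&(P[...,2]<hi)]
        if len(q):print(n,lo,len(q),q[:,:2].min(0).round(),q[:,:2].max(0).round(),q[:,:2].mean(0).round(1))
im=c['image'];cv2.imwrite('pics/fig.png',cv2.resize(im[210:340,310:450],None,fx=4,fy=4,interpolation=cv2.INTER_CUBIC))
E
```

```text
scene 22 221 [455. 282.] [522. 354.] [496.4 317.3]
scene 46 109 [482. 300.] [504. 329.] [495.9 315.8]
scene 54 25 [489. 303.] [501. 325.] [496.  313.9]
scene 62 53 [480. 304.] [500. 326.] [495. 316.]
scene 70 116 [480. 305.] [499. 325.] [490.2 314.8]
top 22 63 [463. 285.] [515. 347.] [488.4 309. ]
top 46 53 [474. 299.] [501. 322.] [487.6 306.5]
top 54 5 [476. 302.] [489. 304.] [485.5 303.1]
top 62 38 [476. 302.] [499. 324.] [488.6 310. ]
top 70 51 [479. 304.] [496. 321.] [487.6 312.4]
```

View pics/fig.png

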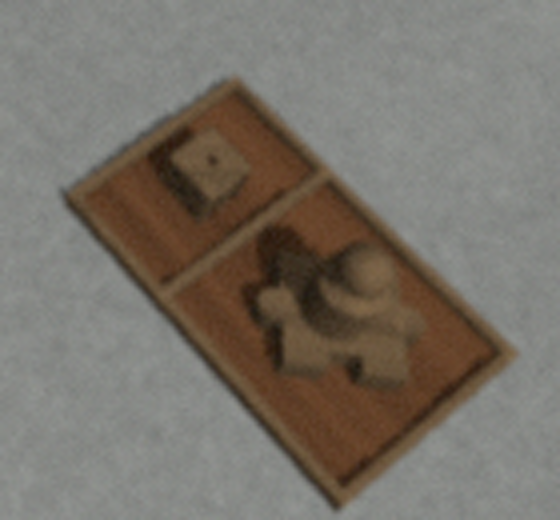

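View pics/sc.png

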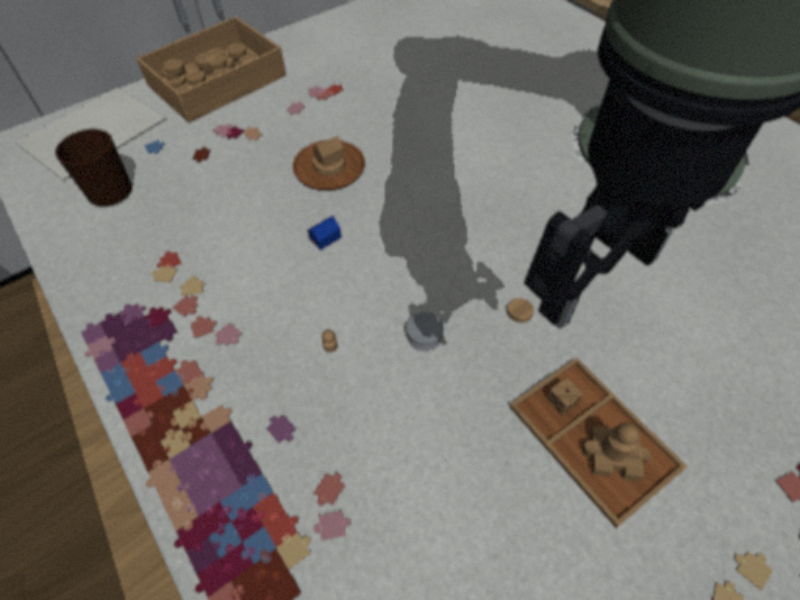

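The head and body slices share a centre at about (488.5,314), so the figure is upright and about 4 mm off the piece's middle. The house stands about 3 mm off the disc's middle, and the small figure and small disc haven't moved.

```bash
python3 -c "
from workcell import *
print(finish_job(), read_state()['time'])"
```

```text
the job is handed in; nothing more can be done
the job is handed in; nothing more can be done
```

Both kits are made up and the job is handed in: my last camera checks showed every piece within tolerance, but the hand-in returned no verdict.

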